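# Thread the condenser guide rod through both bushings and hold it

### The job

Take the long guide rod with the black head out of the white rack and lower it, head up, through the upper brass bushing of the microscope bracket and on through the lower one. Finish while still gripping the rod by its head, steady and upright, spanning both bushings with a gap of about 20 mm left between the head's underside and the upper bushing for a colleague to fit the clamp ring; do not let go or set it down. Leave the short blue-headed rod in the rack and do not disturb the jar, the bottle or the dish.

Things in the scene. Friction and masses are not known exactly. Their poses are not given: they have to be found in the camera images.
- guide_rod: Long guide rod, loose, 130 to 210 g: steel shaft 12 mm in diameter, 125 mm long, below a black cylindrical head 24 mm in diameter, 40 mm tall; small chamfer at the tip. Origin: centre of the tip (lower end); z points along the rod from tip to head. It starts upright in one of the rack's two holes, head up, tip 10 mm above the table.
- guide_rod_head (a point): Centre of the guide rod's black head, 145 mm above its tip, 20 mm below its top: the place to grip it, with the fingers closing across the 24 mm diameter.
- rack: White plastic block 60 x 150 x 45 mm (x, y, z), fixed to the table. Origin: centre of its underside. Two upright holes, 13 mm in diameter and 35 mm deep, lie on its y axis 40 mm either side of the centre; one holds the guide rod and the other the short rod, in either order.
- short_rod: The short rod, loose, to be left alone: same 12 mm steel shaft but only 80 mm long, with a blue head 24 mm in diameter and 40 mm tall. Origin: centre of its tip; z up along the rod. It stands in the other hole of the rack.
- bracket: Bearing bracket fixed to the table: grey foot plate 8 mm thick (x -75 to +45 mm, y -50 to +50), a white post 50 mm wide at x -69 to -47 mm, and two white arms from it to two brass bushings, one straight above the other on one upright axis. Origin: on the bushing axis at table height; z up. Nothing on it is higher than 130 mm.
- upper (a point): Centre of the upper bushing's mouth, at its top rim, 130 mm above the table; z up. The bushing is 20 mm tall, 35 mm across at the rim; straight bore 15 mm in diameter, flaring over the top 6 mm to 22 mm.
- lower (a point): Centre of the lower bushing's mouth, at its top rim, 68 mm above the table and straight below point upper. Same size as the upper bushing; its underside is 48 mm above the table. Below it is open space down to the foot plate's top, 8 mm above the table.
- jar: Bystander: yellow screw-top jar, 60 mm in diameter, 75 mm tall. Origin: centre of its underside.
- bottle: Bystander: glass bottle with a blue cap, 60 mm in diameter, 130 mm tall. Origin: centre of its underside.
- dish: Bystander: clear culture dish with pink medium, 60 mm in diameter, 16 mm tall. Origin: centre of its underside.

How it is judged:
On the way, in this order (a step that is already met when the one before it is completed fails the run):
1. the guide rod is lifted clear of the rack in the gripper (height (world z) of guide_rod above 0.05 m and contact force between guide_rod and the fingers above 1 N), for 0.1 s.
2. the tip has entered the upper bushing from above and has not yet reached the lower one (z of guide_rod in the frame of upper below -0.006 m and z of guide_rod in the frame of lower above 0.001 m and horizontal distance between guide_rod and upper below 0.006 m), for 0.04 s.
At the end, for the whole second after the job is handed in: Guide rod gripped (over 2 N), still, within 0.06 rad of the bushing axis, tip and head within 5 mm of it, gap from head to upper rim 11 to 29 mm, tip below the lower bushing, under 15 N on the bracket. Short rod moved under 15 mm; jar, bottle, dish under 20 mm (z of guide_rod in the frame of upper between -0.114 and -0.096 m and horizontal distance between guide_rod and lower below 0.005 m and horizontal distance between guide_rod_head and upper below 0.005 m and angle between the z axis of guide_rod and the z axis of bracket, either way round below 0.06 rad and contact force between guide_rod and the fingers above 2 N and contact force between guide_rod and bracket below 15 N and linear speed of guide_rod below 0.02 m/s and distance of short_rod from where it was at the start of the episode below 0.015 m and distance of each of jar, bottle, dish from where it was at the start of the episode below 0.02 m); the arm keeps its last pose, push and grip.
It fails at once if the short rod is pulled out of the rack (distance of short_rod from where it was at the start of the episode above 0.03 m).
It fails at once if the jar, bottle or dish is knocked away (distance of any of jar, bottle, dish from where it was at the start of the episode above 0.04 m).
It also fails if it takes over 53 s, if anything falls off the work surface, if the arm or the gripper's body presses on something with over 40 N, if the wrist force passes 120 N, or if a joint passes its speed limit or range.

### The arm

A 6-joint arm with a two-finger parallel gripper is mounted at the origin on the work surface. World frame = base frame: x ahead of the robot, y to its left, z up, the work surface at z = 0. Lengths are in m, angles in rad, forces in N, time in s.
With the tool pointing down it reaches from about 0.225 to 0.875 m from the base axis. Payload 3.4 kg.
Tool frame: the origin (TCP) lies on the centre line of the jaws, within the pads' length; the fingertips stand 22 mm ahead of it and the grasp point (between the pads) lies 3 mm ahead of it; z points along the fingers, y is the line along which they close (so a half turn about z gives the same grasp; the last joint's range is limited). The gripper opens to 85 mm and grips with 20 to 120 N. Pads are 22 mm wide; open, the fingers measure 114 mm over their backs; the gripper's body (76 mm by 85 mm) begins 54 mm behind the grasp point. The pads swing forward as they close: fully open they stand 13 mm farther back than shut.
Start: joints at [1.207, 0.276, 1.505, -0, 1.361, -0.121], TCP at [0.138, 0.558, 0.253] pointing down, gripper open.
Joint ranges: [-2.89, 2.89], [-0.75, 2.08], [0.22, 2.7], [-1.18, 4.32], [0.11, 2.71], [-2.7, 2.7]. Speed limits (rad/s): [2.57, 2.57, 3.14, 3.14, 3.14, 3.14].

### API

Orientations are given as a unit quaternion [w, x, y, z].
In Python, from rig import manip gives the robot as it stands.
- The arm moves only by the shell command python3 steer.py 'ROWS' [OPENING] [FORCE]. ROWS is rows parted by semicolons, their numbers by spaces, 1 to 5 of them, each of 4 numbers: dx, dy, dz in m, then a turn about the tool's z in rad; each row shifts and turns the commanded pose from where the row before left it, along the tool's axes as they then stand; what a row does not reach is not made up. A row lasts 1/12 s, in which the tool goes at most 0.0417 m and 0.125 rad, less where a joint would pass 70% of its speed; a pose out of reach is approached as far as the arm can. OPENING is the finger opening in m, set as the command begins (- or left out keeps the last). The fingers move at their own pace and stop on an object; FORCE is the grip in N (left out, the last holds). Time passes only in rows, so rows that do not move let the fingers close. It prints the time, the measured TCP pose, the force, the opening and the grip force at its end.
- manip.get_state(): the state, without advancing time (a new reading comes with each control period).
- manip.get_image(name): name is "scene" or "top"; returns a dict with "img" (420x560x3 uint8, red, green, blue), "camera_matrix" (3x3 intrinsics, pixels), "T" (4x4, takes a point from camera to world coordinates). Camera axes: x right, y down, z forward; pixel columns grow to the right and rows downward; lengths in m; the calibration is good to about 2 mm. A picture is of the moment at which its call begins. There is no depth.
- manip.sign_off(): hands the job in; it is judged then, once.
The state is a dict: "clock": time; "qpos": joint angles; "qd": joint speeds; "effort": joint torques, N m; "position": TCP position; "ee_rot": TCP orientation; "contact_force": force on the tool from outside, world axes, zero at the start; "moment": the same for the moment, N m; "width": finger opening in m; "gripper_force": force on a finger pad.
Only numpy, scipy, OpenCV 4.12 (cv2) and the standard library are available. Lean on these libraries where they do the work, as an engineer would, in place of code of your own. Each camera call takes 0.05 s, during which the arm holds its last target. There are 200 camera calls.

## Working session

There is one attempt and no reset: what is moved stays moved. The work goes in short steps, Python scripts to look and compute and a shell command to move; the robot and the scene stay as the last step left them, time stands still between calls to the robot, and variables do not carry over. Pictures are saved under pics/ and viewed, at most 10 in all, crops included, and the job is handed in when it is done.

```bash
ls; mkdir -p pics
python3 - <<'E'
from rig import manip
import cv2,numpy as np
s=manip.get_state();print(s)
for n in("scene","top"):
    d=manip.get_image(n);cv2.imwrite(f"pics/{n}0.png",d["img"][:,:,::-1]);np.savez(f"{n}0.npz",**d)
    print(n,d["camera_matrix"].round(2).tolist(),d["T"].round(4).tolist())
E
```

```text
pics
rig.py
steer.py
{'clock': 0.0, 'qpos': array([ 1.20700894e+00,  2.76572199e-01,  1.50618395e+00, -2.92214916e-05,
        1.36068024e+00, -1.20970453e-01]), 'qd': array([-8.57595891e-04,  2.25587852e-04,  7.80985036e-05,  6.52008356e-04,
       -2.24396644e-03,  3.70530146e-04]), 'effort': array([ 2.43569288e-03, -4.16779697e+01, -2.45802552e+01,  3.39888466e-04,
        1.09830784e-02,  3.29023158e-05]), 'position': array([0.13806713, 0.55765198, 0.25243242]), 'ee_rot': array([-2.07390485e-04,  1.21107337e-01,  9.92638989e-01, -8.98348348e-04]), 'contact_force': array([-1.12731706,  0.07056594,  0.3749112 ]), 'moment': array([ 0.029996  ,  0.0201218 , -0.05302619]), 'gripper_force': 0.0, 'width': 0.08516040451178937}
scene [[442.27, 0.0, 273.79], [0.0, 442.27, 214.92], [0.0, 0.0, 1.0]] [[-0.2127, 0.6251, -0.751, 1.3134], [0.977, 0.1466, -0.1547, 0.0867], [0.0134, -0.7667, -0.6419, 0.7003], [0.0, 0.0, 0.0, 1.0]]
top [[389.85, 0.0, 275.21], [0.0, 389.85, 214.15], [0.0, 0.0, 1.0]] [[-0.0099, -0.996, 0.0886, 0.5468], [-0.9999, 0.0111, 0.0128, -0.0663], [-0.0138, -0.0885, -0.996, 1.1269], [0.0, 0.0, 0.0, 1.0]]
```

View pics/scene0.png

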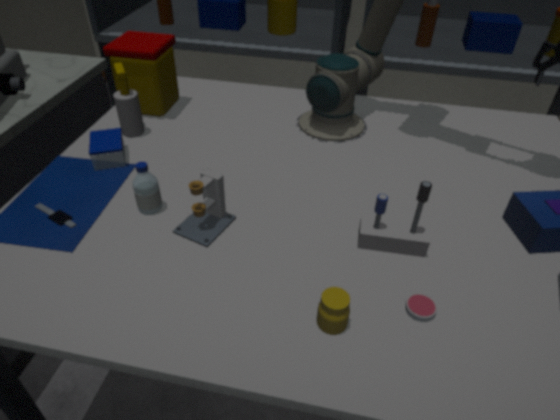

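View pics/top0.png

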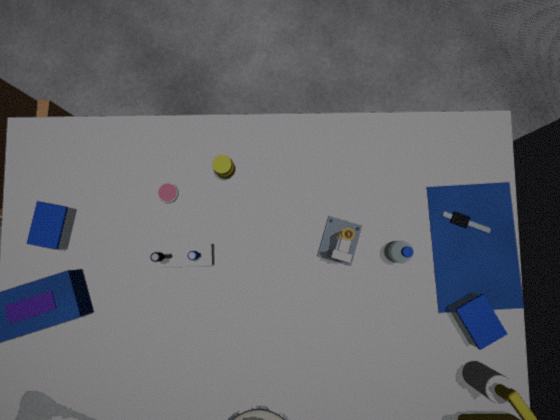

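The scene shows the black head at about (424,190), the blue head at (381,203) and the bushings at (196,187) and (198,209). In the top view the black head is at (157,257), the blue at (194,256) and the upper bushing at (348,233). I'll enlarge these areas to measure them.

Run:
```python
import cv2,numpy as np
T=np.load("top0.npz")["img"];S=np.load("scene0.npz")["img"]
def c(im,u,v):
    a=cv2.resize(im[v:v+60,u:u+80,::-1],(400,300),interpolation=cv2.INTER_CUBIC)
    a=np.clip(a*1.7,0,255).astype(np.uint8)
    for k in range(0,80,10):
        cv2.putText(a,str(u+k),(k*5,8),0,.3,(0,0,255)); cv2.line(a,(k*5,0),(k*5,4),(0,0,255))
        if k<60: cv2.putText(a,str(v+k),(0,k*5+8),0,.3,(0,0,255)); cv2.line(a,(0,k*5),(6,k*5),(0,0,255))
    return a
cv2.imwrite("pics/m1.png",np.vstack([np.hstack([c(T,140,230),c(T,305,205)]),np.hstack([c(S,355,175),c(S,170,165)])]))
```

```text
(no output)
```

View pics/m1.png

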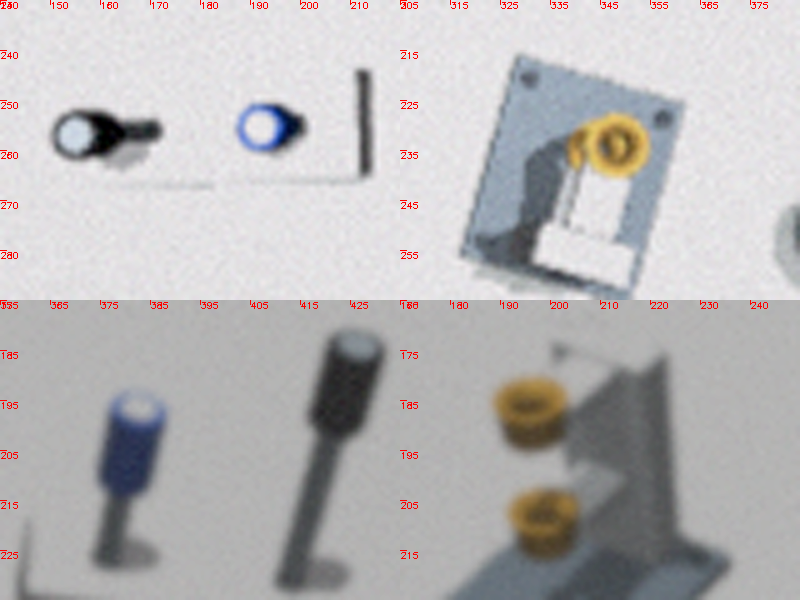

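Enlarged, the light tops and rims read as follows. In the top view: black (155.3,257.1), blue (192.5,255.3), upper rim (348.1,233.9). In the scene view: black (426.9,184.1), blue (382.5,196.5), upper rim (196.1,184.9), lower rim (198.7,207.3).

```bash
cat > h.py <<'E'
import numpy as np
C={n:np.load(n+"0.npz") for n in("scene","top")}
def at(n,u,v,z):
    T=C[n]["T"];d=T[:3,:3]@np.linalg.inv(C[n]["camera_matrix"])@[u,v,1];o=T[:3,3]
    return (o+d*(z-o[2])/d[2])
def tri(a,b):
    A=[];y=[]
    for n,(u,v) in(("top",a),("scene",b)):
        T=C[n]["T"];d=T[:3,:3]@np.linalg.inv(C[n]["camera_matrix"])@[u,v,1];d/=np.linalg.norm(d)
        P=np.eye(3)-np.outer(d,d);A.append(P);y.append(P@T[:3,3])
    return np.linalg.lstsq(np.vstack(A),np.hstack(y),rcond=None)[0]
def proj(n,p):
    q=np.linalg.inv(C[n]["T"])@np.r_[p,1];k=C[n]["camera_matrix"]@q[:3];return k[:2]/k[2]
E
python3 - <<'E'
from h import *
for k,a,b,z in(("black",(155.3,257.1),(426.9,184.1),.175),("blue",(192.5,255.3),(382.5,196.5),.13),("up",(348.1,233.9),(196.1,184.9),.13)):
    print(k,at("top",*a,z).round(4),at("scene",*b,z).round(4),tri(a,b).round(4))
print("low",at("scene",198.7,207.3,.068).round(4))
for k,u,v in(("jar",222,165),("bottle",407,252),("dish",168,192)):print(k,at("top",u,v,{"jar":.075,"bottle":.13,"dish":.016}[k]).round(3))
E
```

```text
black [0.5295 0.2394 0.175 ] [0.5323 0.2427 0.175 ] [0.5295 0.2418 0.1726]
blue [0.5324 0.1586 0.13  ] [0.5338 0.1613 0.13  ] [0.5323 0.1602 0.1285]
up [ 0.5828 -0.2388  0.13  ] [ 0.5853 -0.2371  0.13  ] [ 0.5828 -0.2387  0.128 ]
low [ 0.5862 -0.2371  0.068 ]
jar [0.777 0.092 0.075]
bottle [ 0.535 -0.386  0.13 ]
dish [0.713 0.257 0.016]
```

```bash
python3 steer.py '0 0 0 -0.122; 0 0 0 -0.122; -0.03 -0.0245 0 0; -0.03 -0.0245 0 0; -0.03 -0.0245 0 0' 0.085; python3 steer.py '-0.03 -0.0245 0 0; -0.03 -0.0245 0 0; -0.03 -0.0245 0 0; -0.03 -0.0245 0 0; -0.03 -0.0245 0 0'; python3 steer.py '-0.03 -0.0245 0 0; -0.03 -0.0245 0 0; -0.03 -0.0245 0 0; 0 0 0 0; 0 0 0 0'
```

```text
clock: 0.52
position: [0.2286, 0.4839, 0.2527]
ee_rot: [-0.0, -0.002, 1.0, -0.0]
contact_force: [0.7, 0.1, -0.4]
width: 0.0851
gripper_force: 0.0
clock: 0.93
position: [0.3794, 0.3609, 0.253]
ee_rot: [-0.0, -0.001, 1.0, -0.0]
contact_force: [0.1, -0.2, 0.4]
width: 0.0849
gripper_force: 0.0
clock: 1.35
position: [0.4698, 0.2876, 0.2526]
ee_rot: [-0.001, 0.001, 1.0, -0.0]
contact_force: [-0.9, 0.4, -0.7]
width: 0.0851
gripper_force: 0.0
```

```bash
python3 steer.py '-0.0305 -0.0233 0 0; -0.0305 -0.0233 0 0; 0 0 0.02 0; 0 0 0 0; 0 0 0 0'
python3 - <<'E'
from h import *
from rig import manip
import cv2
s=manip.get_state();p=s["position"];print(p)
o=[]
for n,u,v in(("scene",380,110),("top",110,225)):
    im=manip.get_image(n)["img"][v:v+100,u:u+100,::-1].astype(float)*(1.8 if n=="scene" else 1.2)
    a=cv2.resize(np.clip(im,0,255).astype(np.uint8),(400,400),interpolation=cv2.INTER_CUBIC)
    for z in (0,-.022,-.058):
        q=(proj(n,p+[0,0,z])-[u,v])*4;cv2.circle(a,(int(q[0]),int(q[1])),2,(0,0,255),-1)
    o.append(a)
cv2.imwrite("pics/m2.png",np.hstack(o))
E
```

```text
clock: 1.77
position: [0.5276, 0.2432, 0.2321]
ee_rot: [-0.002, -0.001, 1.0, -0.0]
contact_force: [0.7, -0.5, 0.3]
width: 0.0848
gripper_force: 0.0
[0.52760962 0.24319132 0.23208773]
```

View pics/m2.png

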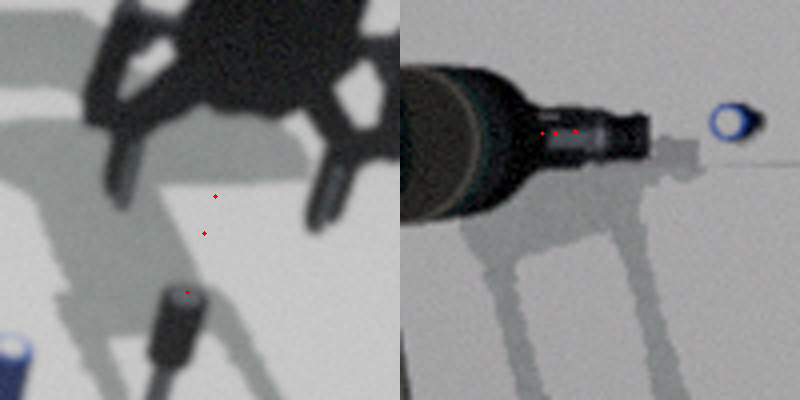

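In the scene view the projected point 58 mm ahead of the TCP lands on the head's top at crop (187,292), against a head centre of (186,296), so the gripper is aligned. I'll descend and grip.

```bash
python3 steer.py '-0.0025 0.001 0.025 0; 0 0 0.025 0; 0 0 0.024 0; 0 0 0 0; 0 0 0 0'; python3 steer.py '0 0 0 0; 0 0 0 0; 0 0 0 0; 0 0 0 0; 0 0 0 0' 0.01 60;  python3 steer.py '0 0 0 0; 0 0 0 0; 0 0 0 0; 0 0 0 0; 0 0 0 0'
```

```text
clock: 2.28
position: [0.5309, 0.2443, 0.1594]
ee_rot: [-0.001, -0.001, 1.0, -0.0]
contact_force: [-0.2, 0.1, 0.3]
width: 0.0847
gripper_force: 0.0
clock: 2.7
position: [0.5325, 0.2436, 0.1602]
ee_rot: [0.001, -0.001, 1.0, 0.0]
contact_force: [-0.1, -0.5, 0.4]
width: 0.0247
gripper_force: 1.3
clock: 3.12
position: [0.5327, 0.2427, 0.1603]
ee_rot: [0.001, -0.001, 1.0, -0.001]
contact_force: [-0.9, -2.9, 6.1]
width: 0.0225
gripper_force: 58.6
```

```bash
python3 steer.py '0 0 -0.01 0; 0 0 -0.02 0; 0 0 -0.03 0; 0 0 -0.03 0; 0 0 -0.03 0'; python3 steer.py '0 0 -0.03 0; 0 0 -0.015 0; 0 0 0 0; 0 0 0 0; 0 0 0 0'
```

```text
clock: 3.53
position: [0.5315, 0.2439, 0.2803]
ee_rot: [-0.001, -0.001, 1.0, 0.001]
contact_force: [0.3, -0.7, -2.6]
width: 0.0228
gripper_force: 58.9
clock: 3.95
position: [0.5312, 0.2435, 0.3225]
ee_rot: [-0.002, -0.001, 1.0, -0.0]
contact_force: [-0.1, 0.2, -2.1]
width: 0.0229
gripper_force: 58.9
```

Run:
```python
from h import *
from rig import manip
import cv2
s=manip.get_state();p=s["position"];print(p)
o=[]
for n,u,v in(("scene",370,90),("top",80,210)):
    im=manip.get_image(n)["img"][v:v+100,u:u+100,::-1].astype(float)*(1.8 if n=="scene" else 1.2)
    a=cv2.resize(np.clip(im,0,255).astype(np.uint8),(400,400),interpolation=cv2.INTER_CUBIC)
    for z in (-.023,-.148):
        q=(proj(n,p+[0,0,z])-[u,v])*4;cv2.circle(a,(int(q[0]),int(q[1])),2,(0,0,255),-1)
    o.append(a)
cv2.imwrite("pics/m3.png",np.hstack(o))
```

```text
[0.53119076 0.24346341 0.32254639]
```

View pics/m3.png

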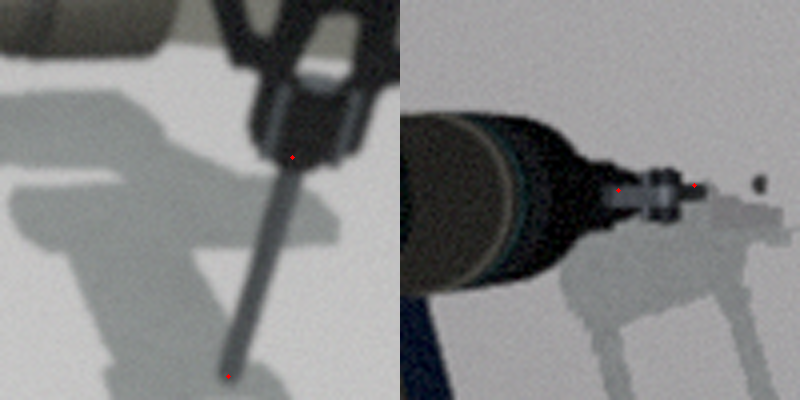

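The rod is lifted and upright. In the scene crop its tip is near (231,378), against a prediction of (227,376). I'll traverse to the bracket.

```bash
python3 steer.py '-0.002 -0.018 0 0; -0.004 -0.037 0 0; -0.004 -0.037 0 0; -0.004 -0.037 0 0; -0.004 -0.037 0 0'; python3 steer.py '-0.004 -0.037 0 0; -0.004 -0.037 0 0; -0.004 -0.037 0 0; -0.004 -0.037 0 0; -0.004 -0.037 0 0';  python3 steer.py '-0.004 -0.037 0 0; -0.004 -0.037 0 0; -0.004 -0.037 0 0; -0.002 -0.018 0 0; 0 0 0 0'; python3 steer.py '0 0 0 0; 0 0 0.01 0; 0 0 0 0; 0 0 0 0'
cat > look.py <<'E'
from h import *
from rig import manip
import cv2,sys
s=manip.get_state();p=s["position"];print(p,s["ee_rot"].round(4))
o=[]
for n,u,v in(("scene",160,130),("top",310,200)):
    im=manip.get_image(n)["img"][v:v+80,u:u+80,::-1].astype(float)*(2 if n=="scene" else 1.5)
    a=cv2.resize(np.clip(im,0,255).astype(np.uint8),(400,400),interpolation=cv2.INTER_CUBIC)
    for z in (-.023,-.148):
        q=(proj(n,p+[0,0,z])-[u,v]+.5)*5;cv2.circle(a,(int(q[0]),int(q[1])),1,(0,0,255),-1)
    o.append(a)
cv2.imwrite(sys.argv[1],np.hstack(o))
E
python3 look.py pics/m4.png
```

```text
clock: 4.47
position: [0.5496, 0.0762, 0.3226]
ee_rot: [-0.002, -0.001, 1.0, 0.0]
contact_force: [0.3, -0.4, -1.8]
width: 0.0229
gripper_force: 59.1
clock: 4.88
position: [0.5699, -0.109, 0.3226]
ee_rot: [-0.001, -0.001, 1.0, 0.001]
contact_force: [0.3, 0.3, -2.7]
width: 0.0226
gripper_force: 59.1
clock: 5.3
position: [0.5845, -0.2409, 0.3216]
ee_rot: [-0.002, 0.002, 1.0, -0.0]
contact_force: [0.8, -0.0, -2.0]
width: 0.0226
gripper_force: 59.1
clock: 5.63
position: [0.5842, -0.2346, 0.3132]
ee_rot: [-0.001, -0.001, 1.0, 0.001]
contact_force: [0.1, 1.0, -1.2]
width: 0.0229
gripper_force: 59.1
[ 0.58416405 -0.23458475  0.31318032] [-1.1e-03 -1.5e-03  1.0e+00  9.0e-04]
```

View pics/m4.png

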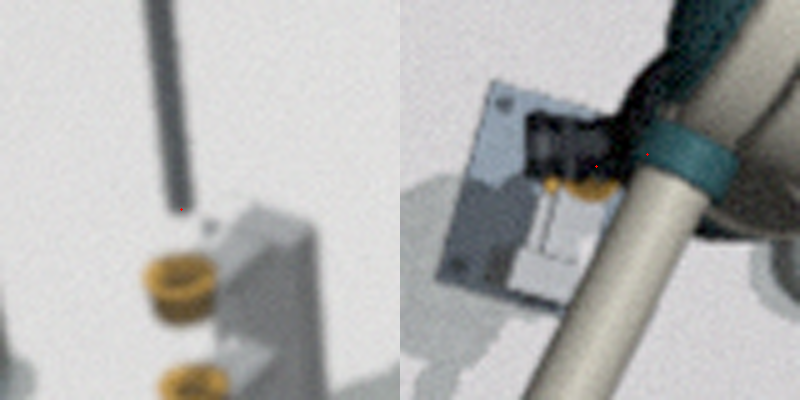

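The rod stands over the bracket. The tip's lower edge is at scene crop (180,214), and the rim is centred at about (181,270). The top view is blocked by the arm, so I'll fit the edges numerically in the scene view.

```bash
cat > fit.py <<'E'
from h import *
from rig import manip
from scipy.optimize import least_squares
import cv2
t=np.linspace(0,2*np.pi,180)
def circ(x,y,z,r): return np.c_[x+r*np.cos(t),y+r*np.sin(t),0*t+z]
def pj(n,P): return np.array([proj(n,q) for q in P])
def edge(a,i0):  # first 50% crossing positions in profile a
    m=(a.max()+a.min())/2;k=np.where((a[:-1]-m)*(a[1:]-m)<=0)[0];return i0+k+(m-a[k])/(a[k+1]-a[k])
def rim(n,z,u0,v0,lo=True):  # saturation subpixel contour
    im=C[n]["img"][v0-16:v0+16,u0-16:u0+16].astype(float)
    b=cv2.resize((im[:,:,0]-im[:,:,2]).clip(0),None,fx=10,fy=10,interpolation=cv2.INTER_CUBIC)
    m=(b>b.max()*.5).astype(np.uint8)
    c=max(cv2.findContours(m,0,1)[0],key=cv2.contourArea)[:,0]/10.-.45+[u0-16,v0-16]
    return c
def fitrim(n,z,u0,v0):
    c=rim(n,z,u0,v0)
    if n=="scene": c=c[c[:,1]<c[:,1].min()+4.5]   # rear arc and flanks
    else: c=c[(c[:,0]>u0-1)|(c[:,1]<v0-3)]; c=c[c[:,1]<v0+2]
    p0=at(n,u0,v0,z)
    def f(q):
        e=pj(n,circ(q[0],q[1],z,.0175));return np.min(np.linalg.norm(c[:,None]-e[None],axis=2),axis=1)
    s=least_squares(f,p0[:2],diff_step=1e-4);return s.x,np.sqrt(np.mean(s.fun**2))
if __name__=="__main__":
    print("up scene",fitrim("scene",.13,196,185));print("low scene",fitrim("scene",.068,199,207));print("up top",fitrim("top",.13,348,234))
    p=manip.get_state()["position"]
    I=np.mean([manip.get_image("scene")["img"].astype(float).mean(2) for _ in range(6)],0)
    q=manip.get_state()["position"];print("tcp",p,q)
    for v in(140,150,160,168):
        e=edge(I[v,180:206],180);print(v,e.round(2))
    print("bottom",edge(I[160:178,195:198].mean(1),160), "pred tip",proj("scene",q-[0,0,.1503]),"pred edge",pj("scene",circ(*(q-[0,0,.1503]),.0053))[:,1].max())
    print(I[164:178,195:198].mean(1).round())
E
python3 fit.py
```

```text
up scene (array([ 0.58654159, -0.23819216]), np.float64(0.32751012542069075))
low scene (array([ 0.58804175, -0.23858394]), np.float64(0.34831517206948387))
up top (array([ 0.58189464, -0.23669515]), np.float64(0.3128926861479261))
tcp [ 0.58471452 -0.235108    0.31428818] [ 0.58482167 -0.23625215  0.31457905]
140 [188.68 194.41]
150 [189.82 195.46]
160 [191.02 196.5 ]
168 [191.89 197.36]
bottom [171.95770065] pred tip [194.96051425 171.76990715] pred edge 173.1886305890569
[ 62.  60.  57.  56.  55.  54.  56.  66.  83.  99. 108. 110. 110. 111.]
```

```bash
python3 steer.py '0 0 0.01 0; 0 0 0.01 0; 0 0 0.008 0; 0 0 0 0; 0 0 0 0'; python3 steer.py '0 0 0 0; 0 0 0 0;0 0 0 0';  python3 - <<'E'
from h import *
from rig import manip
import cv2
print([manip.get_state()["position"].round(4)])
I=np.mean([manip.get_image("scene")["img"].astype(float) for _ in range(8)],0)
print([manip.get_state()["position"].round(4)])
im=np.clip(I[165:215,175:225,::-1]*2.2,0,255).astype(np.uint8)
cv2.imwrite("pics/m5.png",cv2.resize(im,(600,600),interpolation=cv2.INTER_CUBIC))
E
```

```text
clock: 6.45
position: [0.5842, -0.2362, 0.2849]
ee_rot: [-0.001, -0.001, 1.0, 0.001]
contact_force: [-0.6, -0.2, -1.8]
width: 0.0225
gripper_force: 59.1
clock: 6.7
position: [0.585, -0.2366, 0.2868]
ee_rot: [0.0, -0.001, 1.0, -0.0]
contact_force: [0.4, -0.0, -1.7]
width: 0.0227
gripper_force: 59.1
[array([ 0.585 , -0.2366,  0.2868])]
[array([ 0.5847, -0.2364,  0.2863])]
```

View pics/m5.png

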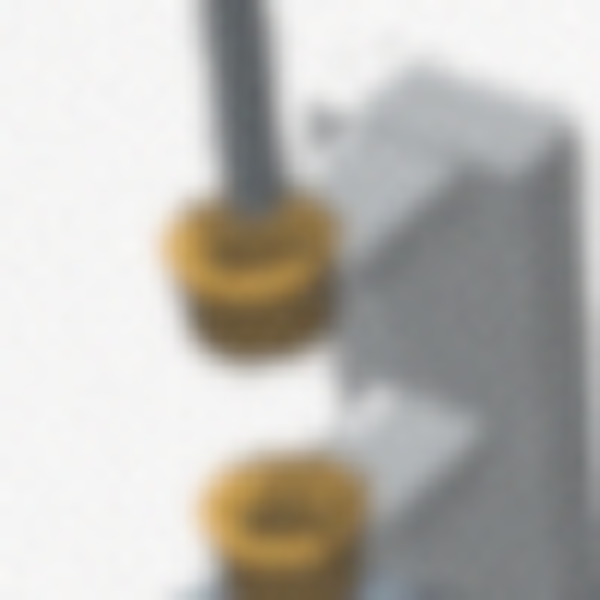

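The tip's lower edge is at about crop (258,212), and the rim is centred at about (252,245) with a width of 177 px. The tip looks too far back in x, so the rod may be tilted slightly in the pads. I'll work out the offset.

Run:
```python
from h import *
print("tip",at("scene",196.04,180.7,.136),"rim",at("scene",195.54,184.96,.13), "low", at("scene",175+284/12-.46,165+512/12-.46,.068))
print(proj("scene",[.5848,-.2364,.136]))
# top view m3: tip end crop (705-400,191) /4 +(80,210)
print(at("top",80+ (705-400-8)/4,210+191/4,.1722),"tcp was .5312 .2435")
```

```text
tip [ 0.57831425 -0.23915666  0.136     ] rim [ 0.58580748 -0.23821131  0.13      ] low [ 0.58614955 -0.23826396  0.068     ]
[196.2163182 182.5661869]
[0.52794303 0.24282872 0.1722    ] tcp was .5312 .2435
```

```bash
python3 steer.py '-0.0025 0 0 0; -0.0025 0.0005 0 0; 0 0 0.003 0; 0 0 0.002 0; 0 0 0 0'; python3 steer.py '0 0 0 0; 0 0 0 0;0 0 0 0';  python3 - <<'E'
from h import *
from rig import manip
import cv2
print([manip.get_state()["position"].round(4)])
I=np.mean([manip.get_image("scene")["img"].astype(float) for _ in range(8)],0)
s=manip.get_state();print(s["position"].round(4),s["contact_force"])
im=np.clip(I[165:215,175:225,::-1]*2.2,0,255).astype(np.uint8)
cv2.imwrite("pics/m6.png",cv2.resize(im,(600,600),interpolation=cv2.INTER_CUBIC))
E
```

```text
clock: 7.52
position: [0.5894, -0.2357, 0.2804]
ee_rot: [-0.001, -0.001, 1.0, 0.0]
contact_force: [-0.2, -0.2, -1.6]
width: 0.0225
gripper_force: 59.1
clock: 7.77
position: [0.5897, -0.2359, 0.2813]
ee_rot: [0.0, -0.001, 1.0, 0.0]
contact_force: [-0.3, 0.2, -1.3]
width: 0.0226
gripper_force: 59.1
[array([ 0.5897, -0.2359,  0.2813])]
[ 0.5897 -0.2359  0.2813] [ 0.86033744  0.6339394  -2.07561917]
```

View pics/m6.png

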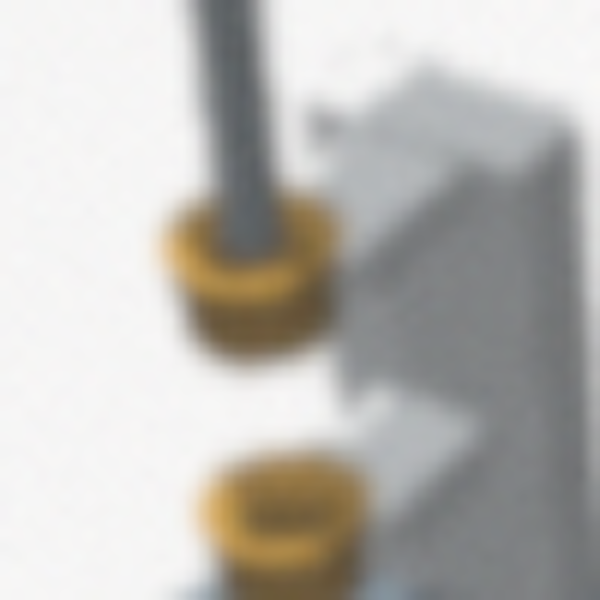

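The tip's lower edge is now at crop (250,258), so its centre is about (251,242), on the rim centre of (252,245). I'll descend, watching the force.

```bash
python3 steer.py '0 0 0.003 0; 0 0 0.003 0; 0 0 0.002 0; 0 0 0 0; 0 0 0 0';python3 steer.py '0 0 0.003 0; 0 0 0.003 0; 0 0 0 0; 0 0 0 0'
```

```text
clock: 8.58
position: [0.5891, -0.2363, 0.2729]
ee_rot: [-0.001, -0.001, 1.0, -0.0]
contact_force: [-1.7, -1.9, -1.1]
width: 0.0226
gripper_force: 59.4
clock: 8.92
position: [0.589, -0.2361, 0.2664]
ee_rot: [-0.001, -0.001, 1.0, -0.0]
contact_force: [-2.5, -2.6, -2.0]
width: 0.0228
gripper_force: 59.4
```

```bash
python3 steer.py '0.001 -0.001 0 0; 0 0 0.003 0; 0 0 0.005 0; 0 0 0 0; 0 0 0 0';python3 steer.py '0 0 0.005 0; 0 0 0.005 0; 0 0 0.005 0; 0 0 0 0; 0 0 0 0'
```

```text
clock: 9.33
position: [0.5885, -0.2369, 0.2585]
ee_rot: [-0.0, -0.001, 1.0, 0.0]
contact_force: [-2.1, -2.6, -3.8]
width: 0.0228
gripper_force: 59.3
clock: 9.75
position: [0.5883, -0.2368, 0.2432]
ee_rot: [-0.001, -0.001, 1.0, 0.0]
contact_force: [-2.4, -2.1, -3.6]
width: 0.0229
gripper_force: 59.4
```

```bash
python3 steer.py '0.001 -0.001 0 0; 0.001 -0.001 0 0; 0 0 0 0; 0 0 0 0';python3 steer.py '0.001 -0.001 0 0; 0 0 0.003 0; 0 0 0 0; 0 0 0 0'
```

```text
clock: 10.08
position: [0.5873, -0.2383, 0.2445]
ee_rot: [0.001, -0.001, 1.0, 0.001]
contact_force: [-0.6, 1.3, -2.2]
width: 0.0228
gripper_force: 59.2
clock: 10.42
position: [0.586, -0.2397, 0.2412]
ee_rot: [0.0, -0.001, 1.0, 0.0]
contact_force: [0.6, 0.6, -2.1]
width: 0.0228
gripper_force: 59.1
```

```bash
python3 steer.py '0 0.001 0.005 0; 0 0 0.005 0; 0 0 0.005 0; 0 0 0 0; 0 0 0 0';python3 steer.py '0 0 0.004 0; 0 0 0.004 0; 0 0 0.004 0; 0 0 0 0; 0 0 0 0'
```

```text
clock: 10.83
position: [0.5855, -0.2389, 0.2255]
ee_rot: [-0.0, -0.001, 1.0, 0.0]
contact_force: [-0.5, 0.5, -1.0]
width: 0.023
gripper_force: 59.1
clock: 11.25
position: [0.5855, -0.2388, 0.2138]
ee_rot: [-0.0, -0.001, 1.0, 0.0]
contact_force: [-0.2, 0.6, -2.5]
width: 0.0229
gripper_force: 59.1
```

```bash
python3 steer.py '0 0 0.003 0; 0 0 0.003 0; 0 0 0.003 0; 0 0 0 0; 0 0 0 0';python3 steer.py '0 0 0.003 0; 0 0 0.003 0; 0 0 0.003 0; 0 0 0 0; 0 0 0 0'
```

```text
clock: 11.67
position: [0.5856, -0.2388, 0.205]
ee_rot: [-0.0, -0.001, 1.0, 0.0]
contact_force: [-0.2, -0.6, -2.6]
width: 0.0228
gripper_force: 59.1
clock: 12.08
position: [0.5855, -0.2388, 0.1959]
ee_rot: [-0.0, -0.001, 1.0, 0.0]
contact_force: [-0.6, -0.2, -1.4]
width: 0.0228
gripper_force: 59.1
```

```bash
python3 steer.py '0 0 0.005 0; 0 0 0.005 0; 0 0 0.005 0; 0 0 0.005 0; 0 0 0 0';python3 steer.py '0 0 0 0; 0 0 0 0; 0 0 0 0; 0 0 0 0'
python3 - <<'E'
from h import *
from rig import manip
import cv2
I=np.mean([manip.get_image("scene")["img"].astype(float) for _ in range(8)],0)
s=manip.get_state();print(s["position"].round(4),s["contact_force"],s["gripper_force"])
im=np.clip(I[140:220,160:240,::-1]*2.2,0,255).astype(np.uint8)
cv2.imwrite("pics/m7.png",cv2.resize(im,(600,600),interpolation=cv2.INTER_CUBIC))
E
```

```text
clock: 12.5
position: [0.5849, -0.2385, 0.1746]
ee_rot: [-0.001, -0.001, 1.0, 0.001]
contact_force: [-0.9, 0.3, -0.6]
width: 0.0226
gripper_force: 59.1
clock: 12.83
position: [0.5859, -0.239, 0.1766]
ee_rot: [0.0, -0.001, 1.0, -0.0]
contact_force: [0.2, -0.7, -1.2]
width: 0.0224
gripper_force: 59.1
[ 0.5857 -0.2389  0.1763] [ 0.08829749  0.11050913 -1.47839676] 59.081581234931946
```

View pics/m7.png

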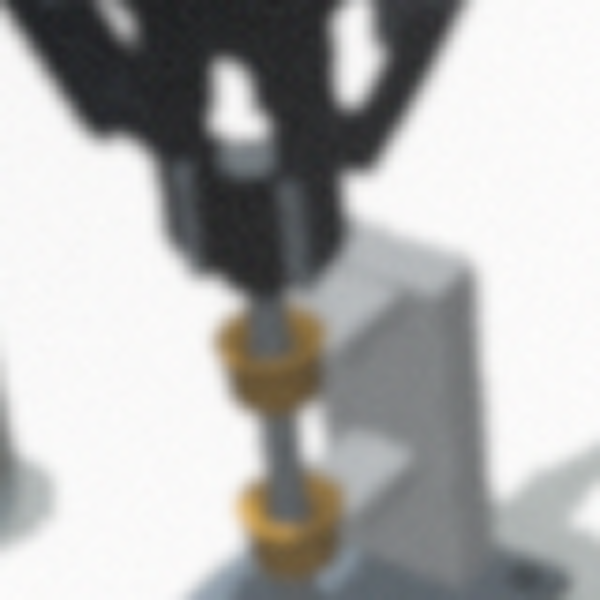

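The rod spans both bushings. The head's lower front edge is at crop y of about 293, its top disc at about (247,160), and the upper rim is centred at about (272,342). The gap looks larger than intended, so I'll measure it.

Run:
```python
from h import *
from fit import circ,pj
from rig import manip
I=np.mean([manip.get_image("scene")["img"].astype(float) for _ in range(10)],0)
print("col profile u=194..196, rows 172..192");print(np.c_[np.arange(172,192),I[172:192,194:197].mean(1).round()].astype(int).tolist())
print("disc rows 155..168", np.c_[np.arange(154,170),I[154:170,191:194].mean(1).mean(1).round() if 0 else I[154:170,191:194].mean((1,2)).round()].astype(int).tolist())
x,y=.5858,-.2382
for g in(.012,.016,.02,.024,.028):
    b=pj("scene",circ(x,y,.13+g,.012));t=pj("scene",circ(x,y,.17+g,.012))
    print(g,"bottom front v",b[:,1].max().round(2),"top disc v",t[:,1].min().round(2),t[:,1].max().round(2),"ctr",proj("scene",[x,y,.17+g]).round(2))
r=pj("scene",circ(x,y,.13,.0175));print("rim pred",r.min(0),r.max(0))
R=I[:,:,0]-I[:,:,2];print("rim rows",R[178:198,190].round().astype(int),"cols v185",R[185,184:208].round().astype(int))
```

```text
col profile u=194..196, rows 172..192
[[172, 21, 21, 22], [173, 20, 20, 21], [174, 21, 21, 21], [175, 20, 21, 21], [176, 20, 20, 21], [177, 21, 21, 21], [178, 23, 24, 25], [179, 30, 31, 31], [180, 37, 38, 39], [181, 42, 44, 44], [182, 43, 44, 45], [183, 42, 44, 45], [184, 43, 44, 45], [185, 42, 44, 45], [186, 44, 44, 43], [187, 48, 45, 39], [188, 55, 47, 34], [189, 53, 44, 28], [190, 49, 40, 26], [191, 48, 39, 25]]
disc rows 155..168 [[154, 102], [155, 107], [156, 110], [157, 105], [158, 88], [159, 68], [160, 59], [161, 56], [162, 52], [163, 41], [164, 27], [165, 20], [166, 19], [167, 19], [168, 19], [169, 19]]
0.012 bottom front v 183.72 top disc v 161.77 168.11 ctr [193.07 164.91]
0.016 bottom front v 182.2 top disc v 160.18 166.51 ctr [192.87 163.31]
0.02 bottom front v 180.67 top disc v 158.57 164.89 ctr [192.67 161.7 ]
0.024 bottom front v 179.13 top disc v 156.96 163.26 ctr [192.47 160.08]
0.028 bottom front v 177.58 top disc v 155.34 161.62 ctr [192.27 158.45]
rim pred [187.40591948 180.28016289] [203.65382913 189.7691251 ]
rim rows [ 0  1  2  6 12 21 28 31 32 31 24 14  7  5  4  3  1  1  1  0] cols v185 [ 0  0  0  3 10 22 31 31 22  9 -1 -3 -3  0  9 22 30 32 24 11  2 -2 -3 -1]
```

```bash
python3 steer.py '0 0 0.002 0; 0 0 0 0; 0 0 0 0; 0 0 0 0; 0 0 0 0';python3 steer.py '0 0 0 0; 0 0 0 0; 0 0 0 0; 0 0 0 0; 0 0 0 0'; python3 -c "
from rig import manip
print(manip.sign_off())"
```

```text
clock: 14.15
position: [0.5857, -0.2389, 0.1743]
ee_rot: [0.0, -0.001, 1.0, 0.0]
contact_force: [0.3, 0.6, -2.1]
width: 0.0226
gripper_force: 59.1
clock: 14.57
position: [0.5857, -0.2389, 0.1743]
ee_rot: [0.0, -0.001, 1.0, 0.0]
contact_force: [0.0, -0.3, -3.2]
width: 0.023
gripper_force: 59.1
the job is handed in; nothing more can be done
None
```

I handed the job in at about 14.6 s: the guide rod is still gripped by its head, steady and spanning both bushings with an estimated gap of 19 to 22 mm, and no verdict came back.

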